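# Flip the sun-and-moon marker to night on the model stage

## Robot

A 6-joint arm with a two-finger parallel gripper is mounted at the origin on the work surface. World frame = base frame: x ahead of the robot, y to its left, z up, the work surface at z = 0. Lengths are in m, angles in rad, forces in N, time in s.
With the tool pointing down it reaches from about 0.35 to 0.875 m from the base axis. Payload 4.2 kg.
Tool frame: the origin (TCP) lies between the finger pads; the fingertips stand 22 mm ahead of it and the grasp point (between the pads) lies 3 mm ahead of it; z points along the fingers, y is the direction in which the jaws open and shut (so a half turn about z gives the same grasp; the last joint's range is limited). The gripper opens to 87 mm and grips with 3 to 60 N. Pads are 19 mm wide; open, the fingers measure 117 mm over their backs; the gripper's body (75 mm by 190 mm) begins 51 mm behind the grasp point.
Start: joints at [1.443, 0.385, 0.008, 0, -1.194, -0.259], TCP at [0.236, 0.579, 0.245] pointing down, gripper open.
Joint ranges: [-3.14, 3.14], [-1.21, 2.06], [-1.07, 1.41], [-3.16, 2.05], [-2.99, -0.16], [-3.1, 3.1]. Speed limits (rad/s): [2.79, 2.79, 3.14, 3.14, 3.14, 3.14].

## Interface

Orientations are given as a unit quaternion [x, y, z, w].
In Python, from rig import readout, grab_frame, get_calibration, job_done gives the robot as it stands.
- The arm moves only by the tool send_rows, never from a script. Its argument "rows" is a list of rows, each a list of 2 entries, a list of its own where there are three numbers: the shift along the tool's x, y, z normalised to -1 to 1, where 1 is 0.03 m, then the turn about the tool's z normalised to -1 to 1, where 1 is 4 degrees. A call has 1 to 12 rows; each row shifts and turns the pose as measured when the row begins, along the tool's axes as they then stand; what a row does not reach is not made up. A row lasts 1/12 s, in which the tool goes at most 41.7 mm and 7.16 degrees, less where a joint would pass 70% of its speed; a pose out of reach is approached as far as the arm can. A call with a number of a shift or a turn outside -1 to 1 is refused whole. A call with a gripper value outside its range is refused whole. "jaw" is the closure in counts, from 0 (fully open) to 255 (shut), set as the call begins (left out, the last holds). The fingers move at their own pace and stop on an object; "grip_force" is the grip in N (left out, the last holds). Time passes only in rows, so rows that do not move let the fingers close. It gives the time, the measured TCP pose, the force and the opening at its end, in the units of the state.
- readout.get_obs(): the state, without advancing time (a new reading comes with each control period).
- grab_frame(name): name is "scene" or "top"; returns the picture (400x640x3 uint8, red, green, blue); there is no depth.
- get_calibration(name): a dict with "fov_y" (degrees; the focal length in pixels is half the picture's height over the tangent of half this angle, whatever the lens; pixels are square), "cx", "cy" (the principal point, pixels), "cam_to_world" (4x4, takes a point from camera to world coordinates). Camera axes: x right, y down, z forward; pixel columns grow to the right and rows downward; lengths in m; the calibration is good to about 2 mm. A picture is of the moment at which its call begins. get_calibration takes no time and is no camera call.
- job_done(): hands the job in, once; it reports no verdict.
The state is a dict: "time": time; "joint_positions": joint angles; "joint_velocities": joint speeds; "joint_torque": joint torques, N m; "tcp_pos": TCP position; "eef_rot": TCP orientation; "contact_force": force on the tool from outside, world axes, zero at the start; "moment": the same for the moment, N m; "grip_width": finger opening in m.
Only numpy, scipy, OpenCV 4.12 (cv2) and the standard library are available. Lean on these libraries where they do the work, as an engineer would, in place of code of your own. Each camera call takes 0.05 s, during which the arm holds its last target. There are 200 camera calls.

## Task

The model stage goes over to the night scene: with the fingertips, push the round paddle of the sun-and-moon marker right over its pivot to the other side until it lies level against its stop, moon face up. Only push it: do not pinch the paddle or lift, tip or drag its stand, leave the marker with the rectangular paddle as it is and everything else standing where it is, and finish clear of everything.

Things in the scene. Friction and masses are not known exactly. Their poses are not given: they have to be found in the camera images.
- round_stand: Loose heavy stand (1.6 kg) of the sun-and-moon marker: steel base 150 x 120 x 12 mm (x, y, z), two upright cheeks (18 mm along x, 6 mm thick, at y = +-15 mm, up to z = 130 mm) carry the pivot. Origin: centre of the underside. y: along the pivot; +x: the side where the paddle lies at first (towards world +y within 0.6 rad); the paddle must end on the -x side.
- round_pivot (a point): Centre of the horizontal pivot of the round paddle, 120 mm above the table; the pivot axis is the stand's y axis.
- round_disc (a point): Centre of the paddle's round plywood disc, 64 mm from the pivot; disc 76 mm across, 8 mm thick (point half-way through), so the paddle reaches 102 mm from the pivot; a narrow arm joins them. Only air between it and the base. x: from the pivot outwards along the paddle; z: out of the sun face.
- round_paddle (a joint): Angle of the round paddle (rad): 0 = level on the stand's +x side, sun face up (stop); 1.57 = upright; 3.14 = level on the -x side, moon face up (stop). Starts between 0 and 0.25. Paddle 40 g; the pivot is stiff (friction 0.04 N m, about 1 N at the disc): the paddle stays at any angle where it is left and must be pushed all the way.
- sun_face: Upper half (4 mm) of the disc, with a raised wooden sun: a spot and eight rays. Origin at the pivot, z out of this face.
- moon_face: Lower half (4 mm) of the disc, underneath at the start, with a raised wooden crescent moon. Origin at the pivot, axes as sun_face (z points away from the moon).
- square_stand: Stand of the other marker, the same stand but with a rectangular paddle (72 x 64 mm) that bears a doorway and a tree. To be left alone. Origin: centre of the underside, +x to the side where its paddle lies.
- square_board (a point): Centre of the rectangular paddle, 64 mm from its pivot, which is 120 mm above the table. To be left alone.
- figure_a: White model figure about 95 mm tall on a 36 mm round foot, roughly between the two markers on the robot's side. Bystander; origin under its centre.
- figure_b: White model figure about 105 mm tall on a 40 mm round foot, beyond the two markers. Bystander; origin under its centre.
- figure_c: White model figure 100 mm tall on a 38 mm foot, near the robot on its left. Bystander; origin under its centre.
- model_tree: Loose model tree about 160 mm tall on a 60 mm round foot, at the far side. Bystander; origin under its centre.
- model_bench: Model park bench 80 mm long, 55 mm tall, at the far side. Bystander; origin under its centre.
- glue_pot: Lidded pot 54 mm across, 70 mm tall, on the robot's right. Bystander; origin under its centre.
- brush: Brush 160 mm long lying beyond and right of the markers. Bystander.

How it is judged:
By the outcome, as a careful person would: the job done as asked, in the order asked, and still so for the second after the job is handed in, with the robot touching nothing.
It also fails if it takes over 45 s, if anything falls off the work surface, if the arm or the gripper's body presses on something with over 40 N, if the wrist force passes 120 N, or if a joint passes its speed limit or range.

## Working session

There is one attempt and no reset: what is moved stays moved. The work goes in short steps, Python scripts to look and compute and a tool call to move; the robot and the scene stay as the last step left them, time stands still between calls to the robot, and variables do not carry over. Pictures are saved under pics/ and viewed, about 8 in all and at most 12, crops included, and the job is handed in when it is done.

Besides the shell and the picture viewer there is one more tool, called after "Request:" by a JSON object that holds its "op" and its "data". send_rows: Moves the arm, as the interface text tells. Scaled input: -1 to 1 covers 0.03 m each way for a shift and 4 degrees each way for a turn. Its arguments: {"type":"object","properties":{"rows":{"type":"array","items":{"type":"array"}},"jaw":{"type":"number"},"grip_force":{"type":"number"}},"required":["rows"]}

```bash
mkdir -p pics; cat > h.py <<'E'
import numpy as np, cv2
from rig import readout, grab_frame, get_calibration, job_done
def save(n,f): 
    im=grab_frame(n); cv2.imwrite(f'pics/{f}.png',im[:,:,::-1]); return im
def K(c): 
    f=200/np.tan(np.radians(c['fov_y'])/2); return f
def ray(n,u,v):
    c=get_calibration(n); f=K(c); T=np.array(c['cam_to_world'])
    return T[:3,3], T[:3,:3]@np.array([(u-c['cx'])/f,(v-c['cy'])/f,1.])
def onz(n,u,v,z):
    o,d=ray(n,u,v); return o+d*(z-o[2])/d[2]
def proj(n,p):
    c=get_calibration(n); f=K(c); T=np.array(c['cam_to_world']); q=T[:3,:3].T@(np.array(p)-T[:3,3])
    return q[0]/q[2]*f+c['cx'], q[1]/q[2]*f+c['cy']
def tri(u1,u2):
    o1,d1=ray('scene',*u1); o2,d2=ray('top',*u2)
    s=np.linalg.lstsq(np.c_[d1,-d2],o2-o1,rcond=None)[0]; a=o1+s[0]*d1; b=o2+s[1]*d2
    return (a+b)/2, np.linalg.norm(a-b)
E
python3 - <<'E'
from h import *
for n in('scene','top'):
    save(n,n+'0'); c=get_calibration(n); print(n,{k:np.round(v,3).tolist() if not isinstance(v,str) else v for k,v in c.items()})
print(readout.get_obs())
E
```

```text
scene {'fov_y': 52.902, 'cx': 317.303, 'cy': 194.596, 'cam_to_world': [[-0.726, 0.362, -0.584, 1.227], [0.688, 0.385, -0.615, 0.662], [0.002, -0.849, -0.529, 0.723], [0.0, 0.0, 0.0, 1.0]]}
top {'fov_y': 45.22, 'cx': 308.562, 'cy': 199.796, 'cam_to_world': [[0.01, -0.978, 0.207, 0.269], [-1.0, -0.01, 0.004, -0.044], [-0.002, -0.207, -0.978, 1.452], [0.0, 0.0, 0.0, 1.0]]}
{'time': 0.1, 'joint_positions': array([ 1.44258931e+00,  3.85478523e-01,  6.76609768e-03, -4.18117800e-04,
       -1.19401064e+00, -2.58581362e-01]), 'joint_velocities': array([ 0.00131385, -0.00089733,  0.0034835 ,  0.00202847, -0.00092682,
        0.00152949]), 'joint_torque': array([-3.60195645e-04, -3.91689920e+01,  1.87936985e+01,  4.23194245e+00,
        1.34946476e-02, -7.25040832e-05]), 'tcp_pos': array([0.23557099, 0.57837061, 0.24357356]), 'eef_rot': array([ 9.81342260e-01, -1.92266487e-01, -1.31152109e-04,  9.73981015e-04]), 'contact_force': array([-0.69312916, -0.40556523,  0.79278034]), 'moment': array([-0.08007741,  0.0154846 , -0.04318318]), 'grip_width': 0.08667269357316587}
```

View pics/scene0.png

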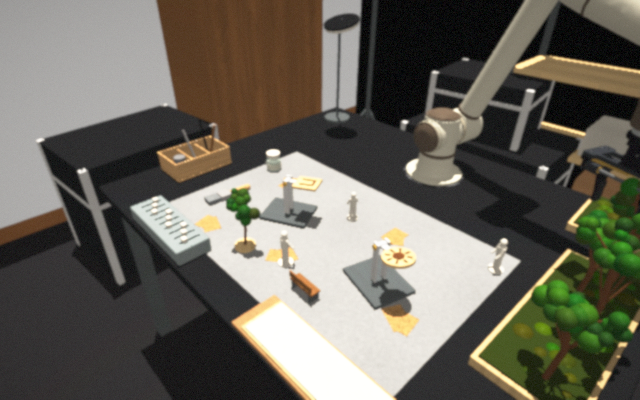

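View pics/top0.png

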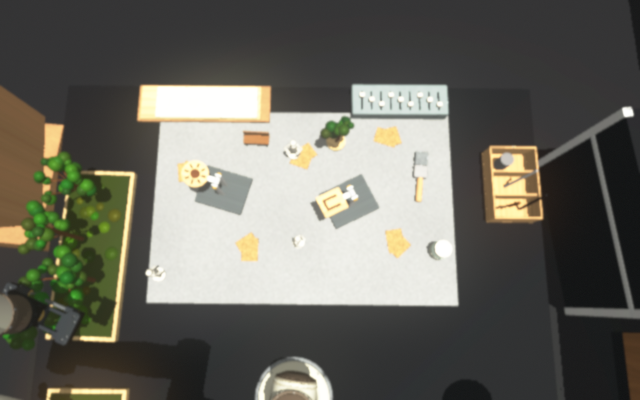

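Scene view: round marker with disc at ~(397,256), cheeks ~(381,245), base ~(379,281). Top view: disc (195,174), cheeks ~(215,181), base ~(224,190). The square marker is at (345,200) and figure_b at (293,150) top.

```bash
python3 - <<'E'
from h import *
print('base proj',proj('top',[0,0,0]),proj('scene',[0,0,0]), 'tcp',proj('top',[.236,.578,.244]))
p,e=tri((397,256),(195,174)); print('disc',p,e)
p,e=tri((381,243),(215,181)); print('cheek',p,e)
t=cv2.imread('pics/top0.png'); s=cv2.imread('pics/scene0.png')
for n,im,(x0,y0,x1,y1) in(('top',t,(175,150,265,225)),('scene',s,(335,225,425,310))):
    g=im[y0:y1,x0:x1].max(2); m=((g<120)*255).astype('uint8')
    cs=cv2.findContours(m,0,2)[0]; c=max(cs,key=cv2.contourArea)+np.array([x0,y0])
    h=cv2.convexHull(c); q=cv2.approxPolyN(h,4) if hasattr(cv2,'approxPolyN') else cv2.boxPoints(cv2.minAreaRect(h))
    q=np.array(q).reshape(-1,2); w=np.array([onz(n,*k,.012) for k in q]); print(n,cv2.contourArea(c),q.tolist()); print(w.round(3)[:,:2].tolist(), np.linalg.norm(w-np.roll(w,1,0),axis=1).round(3), w.mean(0).round(3))
for k,u in dict(fb=(293,155),fa=(299,244),fc=(157,277),bench=(257,140),tree=(335,146),disc2=(331,204),pot=(440,252)).items(): print(k,onz('top',*u,0.1 if k=='disc2' else 0.02).round(3))
a=cv2.resize(t[140:235,165:315],None,fx=5,fy=5,interpolation=2)[:, :750]; b=cv2.resize(s[220:315,330:480],None,fx=5,fy=5,interpolation=2)
cv2.imwrite('pics/crop0.png',cv2.resize(np.vstack([a,b]),None,fx=.63,fy=.63))
E
```

```text
base proj (np.float64(293.12527262485014), np.float64(398.0281565889309)) (np.float64(433.0073919315732), np.float64(171.68170431165694)) tcp (np.float64(55.67274552025739), np.float64(312.52577368093785))
disc [0.62068068 0.28474054 0.13091788] 0.0014731618050340307
cheek [0.60307691 0.22716756 0.12441579] 0.0038657215332654287
top 52.5 [[209, 187], [204, 191], [193, 191], [209, 181]]
[[0.611, 0.269], [0.598, 0.284], [0.598, 0.318], [0.63, 0.27]] [0.019 0.02  0.034 0.057] [0.609 0.285 0.012]
scene 668.5 [[417, 282], [409, 309], [374, 309], [342, 270]]
[[0.543, 0.302], [0.629, 0.34], [0.688, 0.285], [0.647, 0.145]] [0.189 0.094 0.08  0.146] [0.627 0.268 0.012]
fb [0.714 0.012 0.02 ]
fa [ 0.437 -0.011  0.02 ]
fc [0.335 0.406 0.02 ]
bench [0.762 0.125 0.02 ]
tree [ 0.744 -0.119  0.02 ]
disc2 [ 0.543 -0.103  0.1  ]
pot [ 0.417 -0.431  0.02 ]
```

View pics/crop0.png

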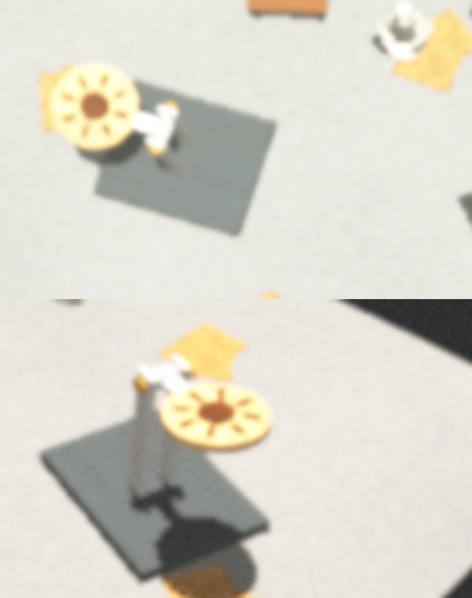

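The crop shows base corners (top) near (252,179),(241,215),(195,200),(208,165), cheek tops (219.6,173.7) and (214.5,187.6), disc centre (194.8,173.3); sun face up and paddle slightly raised.

```bash
python3 - <<'E'
from h import *
q=[(251.7,179),(241.2,214.6),(195.5,200.3),(208.5,165.4)]
w=np.array([onz('top',*k,.012) for k in q]); print(w.round(3)[:,:2].tolist(), np.linalg.norm(w-np.roll(w,1,0),axis=1).round(3), w.mean(0).round(3))
q=[(343.3,270.2),(375,308.6),(415,291.7)]
w2=np.array([onz('scene',*k,.012) for k in q]); print(w2.round(3)[:,:2].tolist(),np.linalg.norm(np.diff(w2,axis=0),axis=1))
print('mid far-near diag',(w2[0]+w2[2])/2)
c=[onz('top',*k,.128) for k in((219.6,173.7),(214.5,187.6))]; print('cheeks',c,np.mean(c,0))
print('disc',tri((398.6,255.9),(194.8,173.3)), onz('top',194.8,173.3,.125),onz('scene',398.6,255.9,.125))
a=w[2]-w[1]+w[3]-w[0]; print('x axis ang',np.degrees(np.arctan2(a[1],a[0])))
E
```

```text
[[0.638, 0.139], [0.526, 0.167], [0.569, 0.309], [0.68, 0.275]] [0.142 0.116 0.148 0.116] [0.603 0.222 0.012]
[[0.645, 0.147], [0.685, 0.286], [0.574, 0.318]] [0.144013   0.11590198]
mid far-near diag [0.60935088 0.2326262  0.012     ]
cheeks [array([0.62262332, 0.2159721 , 0.128     ]), array([0.58177523, 0.22844373, 0.128     ])] [0.60219928 0.22220792 0.128     ]
disc (array([0.62108764, 0.28664094, 0.13289287]), np.float64(0.0025929655165506677)) [0.62390855 0.28752671 0.125     ] [0.61217073 0.28265331 0.125     ]
x axis ang 72.91248222775137
```

Request:
{"op": "send_rows", "data": {"rows": [[[0,0,0],1],[[0,0,0],1],[[0,0,0],1],[[0,0,0],1],[[0,0,0],1],[[0,0,0],1],[[0,0,0],1],[[0,0,0],1],[[0,0,0],1],[[0,0,0],1],[[0,0,0],1],[[0,0,0],1]], "jaw": 255, "grip_force": 20}}

```text
time: 1.1
tcp_pos: [0.2341, 0.5746, 0.2354]
eef_rot: [0.806, -0.592, 0.003, 0.009]
contact_force: [0.9, -0.2, 0.4]
grip_width: 0.0152
```

Request:
{"op": "send_rows", "data": {"rows": [[[0,0,0],1],[[0,0,0],1],[[0,0,0],1],[[0,0,0],1],[[0,0,0],1],[[0,0,0],1],[[0,0,0],1],[[0,0,0],1],[[0,0,0],1],[[0,0,0],0]]}}

```text
time: 1.93
tcp_pos: [0.2328, 0.5714, 0.2286]
eef_rot: [-0.569, 0.822, -0.009, -0.013]
contact_force: [0.3, 0.2, -0.0]
grip_width: 0.0004
```

```bash
cat >> h.py <<'E'
from scipy.spatial.transform import Rotation as R
P=np.array([.605,.226,.12]); YAW=73.5
def rep(target=None):
    o=readout.get_obs(); M=R.from_quat(o['eef_rot']).as_matrix(); a=np.radians(YAW); sx=np.array([np.cos(a),np.sin(a),0]); sy=np.array([-sx[1],sx[0],0])
    d=o['tcp_pos']-P
    print('t',round(o['time'],2),'toolx ang',np.degrees(np.arctan2(M[1,0],M[0,0])).round(1),'want',YAW-180,'z',M[:,2].round(3),'| stand x,y mm',(d@sx*1e3).round(1),(d@sy*1e3).round(1),'tip z',((o['tcp_pos'][2]-.022)*1e3).round(1),'F',o['contact_force'].round(1),'w',o['grip_width'].round(4))
    if target is not None:   # stand x, y (mm), tip z (mm)
        w=P+sx*target[0]/1e3+sy*target[1]/1e3; w[2]=target[2]/1e3+.022
        print('tool shift mm',(M.T@(w-o['tcp_pos'])*1e3).round(1),'units',(M.T@(w-o['tcp_pos'])/.03).round(2))
E
python3 -c "
from h import *
rep((150,0,200))"
```

```text
Traceback (most recent call last):
  File "h.py", line 24, in rep
    print('t',round(o['time'],2),'toolx ang',np.degrees(np.arctan2(M[1,0],M[0,0])).round(1),'want',YAW-180,'z',M[:,2].round(3),'| stand x,y mm',(d@sx*1e3).round(1),(d@sy*1e3).round(1),'tip z',((o['tcp_pos'][2]-.022)*1e3).round(1),'F',o['contact_force'].round(1),'w',o['grip_width'].round(4))
                                                                                                                                                                                                                                                                          ^^^^^^^^^^^^^^^^^^^^^
AttributeError: 'float' object has no attribute 'round'
```

```bash
sed -i "s/o\['grip_width'\].round(4)/o['grip_width']/" h.py
python3 -c "
from h import *
rep((150,0,200))"
```

```text
t 1.93 toolx ang -110.6 want -106.5 z [-0.011 -0.03  -0.999] | stand x,y mm 225.5 455.0 tip z 206.6 F [ 0.3  0.2 -0. ] w 0.00042707365162923027
tool shift mm [  42.5 -459.2    8.1] units [  1.42 -15.31   0.27]
```

Request:
{"op": "send_rows", "data": {"rows": [[[0.1,-0.5,0],-0.5],[[0.1,-1,0],-0.5],[[0.1,-1,0],0],[[0.1,-1,0],0],[[0.1,-1,0],0],[[0.1,-1,0],0],[[0.1,-1,0],0],[[0.1,-1,0],0],[[0.1,-1,0],0],[[0.1,-1,0],0],[[0,-1,0],0],[[0,-0.5,0],0]]}}

```text
time: 2.93
tcp_pos: [0.5498, 0.4466, 0.2231]
eef_rot: [-0.612, 0.79, -0.01, -0.018]
contact_force: [-0.3, -0.0, -0.2]
grip_width: 0.0004
```

```bash
python3 -c "
from h import *
rep((150,0,170))"
```

```text
t 2.93 toolx ang -104.5 want -106.5 z [-0.017 -0.037 -0.999] | stand x,y mm 195.8 115.6 tip z 201.1 F [-0.3 -0.  -0.2] w 0.00038702670546891983
tool shift mm [  48.6 -114.1   32.3] units [ 1.62 -3.8   1.08]
```

Request:
{"op": "send_rows", "data": {"rows": [[[0.3,-0.8,0],0.3],[[0.3,-0.8,0],0],[[0.3,-0.8,0.2],0],[[0.3,-0.8,0.3],0],[[0.2,-0.6,0.3],0],[[0.2,0,0.3],0],[[0,0,0],0]]}}

```text
time: 3.52
tcp_pos: [0.6547, 0.362, 0.1842]
eef_rot: [-0.607, 0.794, -0.01, -0.021]
contact_force: [-0.3, -0.1, -0.6]
grip_width: 0.0001
```

```bash
python3 -c "
from h import *
rep((135,0,90))
a=save('top','top1')[100:250,120:320]; b=save('scene','scene1')[170:320,310:510]
im=np.hstack([a,b]); cv2.imwrite('pics/c1.png',cv2.resize(im[:,:,::-1],None,fx=2,fy=2,interpolation=2))"
```

```text
t 3.52 toolx ang -105.2 want -106.5 z [-0.022 -0.041 -0.999] | stand x,y mm 144.5 -9.1 tip z 162.2 F [-0.3 -0.1 -0.6] w 8.67704807383183e-05
tool shift mm [ 6.   8.5 72.6] units [0.2  0.28 2.42]
```

View pics/c1.png

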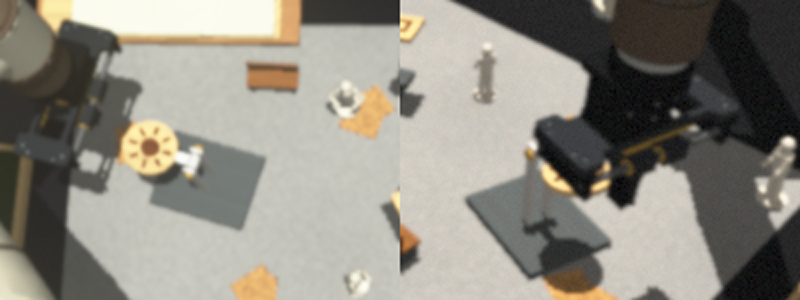

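The picture shows the closed gripper just outside the disc on the +x side, clear of it (disc at crop (150,147), body edge ~(120,130)).

Request:
{"op": "send_rows", "data": {"rows": [[[0,0.14,0.5],0],[[0,0.14,0.5],-0.2],[[0,0,0.5],0],[[0,0,0.5],0],[[0,0,0.3],0],[[0.1,0,0],0],[[0.1,0,0],0],[[0.1,0,0],0]]}}

```text
time: 4.28
tcp_pos: [0.6431, 0.3635, 0.1242]
eef_rot: [-0.62, 0.785, -0.011, -0.012]
contact_force: [-0.3, -0.2, -0.4]
grip_width: 0.0008
```

```bash
python3 -c "
from h import *
rep((118,0,95))"
```

```text
t 4.28 toolx ang -103.4 want -106.5 z [-0.005 -0.032 -0.999] | stand x,y mm 142.6 2.5 tip z 102.2 F [-0.3 -0.2 -0.4] w 0.000814432961141625
tool shift mm [24.5 -1.2  7.9] units [ 0.82 -0.04  0.26]
```

Request:
{"op": "send_rows", "data": {"rows": [[[0.3,0,0.1],0.4],[[0.3,-0.05,0.1],0.3],[[0.2,0,0.1],0],[[0.1,0,0],0]]}}

```text
time: 4.62
tcp_pos: [0.638, 0.335, 0.1192]
eef_rot: [-0.598, 0.801, -0.011, -0.009]
contact_force: [-0.0, -0.9, 0.6]
grip_width: 0.0005
```

```bash
python3 -c "
from h import *
rep((112,0,95))"
```

```text
t 4.62 toolx ang -106.5 want -106.5 z [-0.001 -0.028 -1.   ] | stand x,y mm 113.8 -0.7 tip z 97.2 F [-0.  -0.9  0.6] w 0.0004978529705747812
tool shift mm [1.8 0.7 2.2] units [0.06 0.02 0.07]
```

Request:
{"op": "send_rows", "data": {"rows": [[[0.08,0,0],0],[[0.08,0,-0.05],0],[[0.06,0,-0.15],0],[[0.04,0,-0.2],0],[[0.04,0,-0.2],0],[[0.04,0,-0.2],0]]}}

```text
time: 5.12
tcp_pos: [0.6363, 0.3277, 0.1461]
eef_rot: [-0.598, 0.801, -0.009, -0.003]
contact_force: [-0.5, 1.2, -1.0]
grip_width: 0.0004
```

```bash
python3 -c "
from h import *
rep((95,0,130))
save('top','top2')
b=save('scene','scene2')[200:310,330:490]
cv2.imwrite('pics/c2.png',cv2.resize(b[:,:,::-1],None,fx=3,fy=3,interpolation=2))"
```

```text
t 5.12 toolx ang -106.5 want -106.5 z [ 0.006 -0.019 -1.   ] | stand x,y mm 106.4 -1.1 tip z 124.1 F [-0.5  1.2 -1. ] w 0.00035720907800335127
tool shift mm [11.5  1.1 -5.8] units [ 0.38  0.04 -0.19]
```

View pics/c2.png

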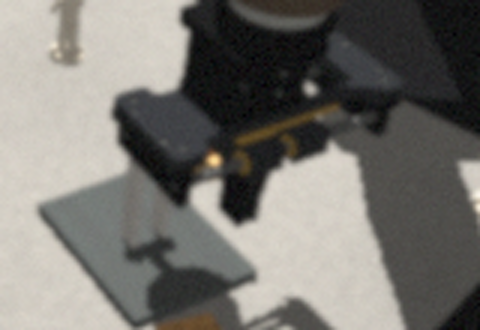

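Contact made (reaction +y 1.2 N, −z 1 N): the rim is being carried up. Gripper hides the disc; stand base hasn't moved visibly.

Request:
{"op": "send_rows", "data": {"rows": [[[0.06,0.02,-0.2],0],[[0.08,0.02,-0.2],0],[[0.1,0,-0.17],0],[[0.12,0,-0.15],0],[[0.14,0,-0.12],0],[[0.15,0,-0.1],0],[[0.15,0,-0.1],0],[[0.15,0,-0.1],0]]}}

```text
time: 5.88
tcp_pos: [0.6284, 0.3027, 0.1878]
eef_rot: [-0.599, 0.801, -0.009, 0.003]
contact_force: [0.7, 2.8, 2.0]
grip_width: 0.0003
```

```bash
python3 -c "
from h import *
rep((60,0,165))
b=save('scene','scene3')[200:310,330:490];a=save('top','top3')[140:250,165:325]
cv2.imwrite('pics/c3.png',cv2.resize(np.vstack([a,b])[:,:,::-1],None,fx=2.7,fy=2.7,interpolation=2))"
```

```text
t 5.88 toolx ang -106.4 want -106.5 z [ 0.016 -0.011 -1.   ] | stand x,y mm 80.2 -0.6 tip z 165.8 F [0.7 2.8 2. ] w 0.0003399636372109141
tool shift mm [20.2  0.7  0.9] units [0.67 0.02 0.03]
```

View pics/c3.png

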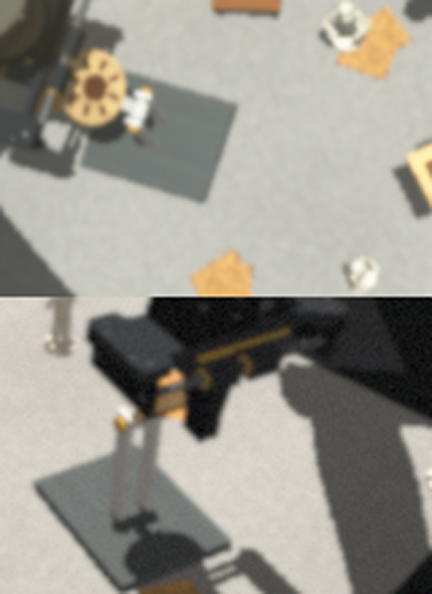

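The paddle is following: disc now foreshortened in the top view (crop (95,88)), base unmoved.

Request:
{"op": "send_rows", "data": {"rows": [[[0.2,0,-0.05],0],[[0.2,0,-0.05],0],[[0.2,0,-0.05],0],[[0.2,0,-0.05],0],[[0.2,0,-0.03],0],[[0.2,0,-0.03],0],[[0.2,0,-0.03],0],[[0.2,0,-0.03],0]]}}

```text
time: 6.65
tcp_pos: [0.6109, 0.248, 0.1949]
eef_rot: [-0.598, 0.802, -0.01, -0.003]
contact_force: [0.8, 0.9, -0.3]
grip_width: 0.0005
```

```bash
python3 -c "
from h import *
rep((14,0,178))"
```

```text
t 6.65 toolx ang -106.6 want -106.5 z [ 0.006 -0.019 -1.   ] | stand x,y mm 22.8 0.6 tip z 172.9 F [ 0.8  0.9 -0.3] w 0.0004760295978239293
tool shift mm [ 8.9 -0.6 -5. ] units [ 0.3  -0.02 -0.17]
```

Request:
{"op": "send_rows", "data": {"rows": [[[0.18,0,-0.1],0],[[0.18,0,-0.1],0],[[0.18,0,-0.08],0],[[0.18,0,-0.08],0],[[0.19,0,0],0],[[0.19,0,0.02],0],[[0.19,0,0.05],0],[[0.19,0,0.05],0]]}}

```text
time: 7.32
tcp_pos: [0.5965, 0.2007, 0.2039]
eef_rot: [-0.598, 0.802, -0.009, -0.003]
contact_force: [0.1, 1.0, 0.3]
grip_width: 0.0004
```

```bash
python3 -c "
from h import *
rep((-38,0,165))
b=save('scene','scene4')[200:310,330:490];a=save('top','top4')[140:250,165:325]
cv2.imwrite('pics/c4.png',cv2.resize(np.vstack([a,b])[:,:,::-1],None,fx=2.7,fy=2.7,interpolation=2))"
```

```text
t 7.32 toolx ang -106.6 want -106.5 z [ 0.006 -0.019 -1.   ] | stand x,y mm -26.7 1.0 tip z 181.9 F [0.1 1.  0.3] w 0.00044172337720464115
tool shift mm [11.  -0.8 17.1] units [ 0.37 -0.03  0.57]
```

View pics/c4.png

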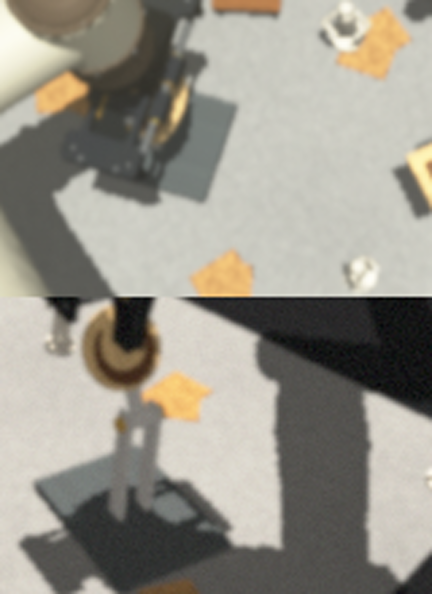

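The paddle is past upright with the crescent moon facing the fingers (scene crop (122,347)); the base corners are unchanged. Continuing over and down.

Request:
{"op": "send_rows", "data": {"rows": [[[0.13,0,0.13],0],[[0.13,0,0.15],0],[[0.11,0,0.15],0],[[0.1,0,0.15],0],[[0.1,0,0.15],0],[[0.1,0,0.15],0],[[0.08,0,0.15],0],[[0.05,0,0.15],0]]}}

```text
time: 8.08
tcp_pos: [0.5891, 0.1741, 0.1654]
eef_rot: [-0.598, 0.802, -0.01, -0.004]
contact_force: [-0.1, 0.4, 0.3]
grip_width: 0.0003
```

```bash
python3 -c "
from h import *
rep((-60,0,124))"
```

```text
t 8.08 toolx ang -106.6 want -106.5 z [ 0.005 -0.02  -1.   ] | stand x,y mm -54.3 0.5 tip z 143.4 F [-0.1  0.4  0.3] w 0.0003245670379688659
tool shift mm [ 5.4 -0.3 19.6] units [ 0.18 -0.01  0.65]
```

Slow down onto the stop, watching the force.

Request:
{"op": "send_rows", "data": {"rows": [[[0.06,0,0.1],0],[[0.05,0,0.1],0],[[0.04,0,0.1],0],[[0.03,0,0.1],0],[[0,0,0.08],0]]}}

```text
time: 8.5
tcp_pos: [0.5871, 0.1677, 0.1486]
eef_rot: [-0.598, 0.802, -0.01, -0.005]
contact_force: [-1.1, -0.5, -0.0]
grip_width: 0.0002
```

```bash
python3 -c "
from h import *
rep((-60,0,124))"
```

```text
t 8.5 toolx ang -106.6 want -106.5 z [ 0.003 -0.021 -1.   ] | stand x,y mm -61.0 0.7 tip z 126.6 F [-1.1 -0.5 -0. ] w 0.0002157114526801124
tool shift mm [-1.  -0.6  2.6] units [-0.03 -0.02  0.09]
```

Request:
{"op": "send_rows", "data": {"rows": [[[0,0,0.06],0],[[0,0,0.06],0],[[0,0,0.06],0]]}}

```text
time: 8.75
tcp_pos: [0.5872, 0.1676, 0.1463]
eef_rot: [-0.598, 0.801, -0.01, -0.005]
contact_force: [-4.7, 0.5, 10.6]
grip_width: 0.0009
```

10.6 N at tip z 124 mm, which is where the moon face should lie when level: the stop is reached. Retreat up, then away.

Request:
{"op": "send_rows", "data": {"rows": [[[0,0,-0.2],0],[[0,0,-0.6],0],[[0,0,-1],0],[[0,0,-1],0],[[0,0,-1],0],[[0,0,-1],0],[[-0.5,-0.5,-0.3],0],[[-1,-0.5,0],0],[[-1,-0.5,0],0],[[-1,-0.5,0],0],[[-1,-0.5,0],0],[[-1,-0.5,0],0]]}}

```text
time: 9.75
tcp_pos: [0.7208, 0.3032, 0.3146]
eef_rot: [-0.597, 0.802, -0.011, -0.001]
contact_force: [0.7, 0.9, 0.4]
grip_width: 0.0005
```

Request:
{"op": "send_rows", "data": {"rows": [[[-1,0,0],0],[[-1,0,0],0],[[-1,0,0],0],[[-1,0,0],0],[[-1,0,0],0],[[0,0,0],0],[[0,0,0],0]]}}

```text
time: 10.33
tcp_pos: [0.7689, 0.4547, 0.2974]
eef_rot: [-0.597, 0.802, -0.011, -0.005]
contact_force: [-0.3, -0.5, 0.8]
grip_width: 0.0006
```

```bash
python3 -c "
from h import *
rep()
b=save('scene','scene5');a=save('top','top5')
b=cv2.resize(b[195:315,320:480],None,fx=2.5,fy=2.5,interpolation=2);c=cv2.resize(a[140:260,165:325],None,fx=2.5,fy=2.5,interpolation=2)
im=np.hstack([c,b]); cv2.imwrite('pics/c5.png',im[:,:,::-1])"
```

```text
t 10.33 toolx ang -106.6 want -106.5 z [ 0.005 -0.023 -1.   ] | stand x,y mm 265.9 -92.2 tip z 275.4 F [-0.3 -0.5  0.8] w 0.000595818847136965
```

View pics/c5.png

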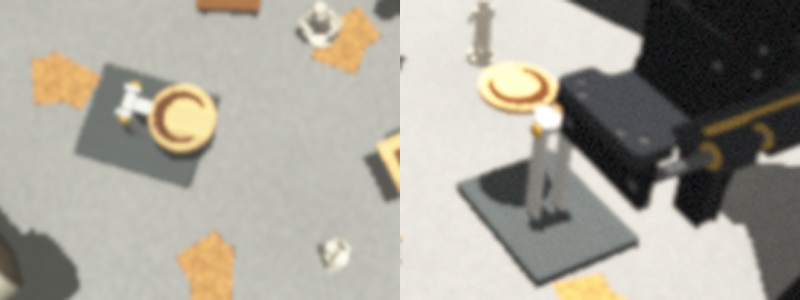

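Moon face is up on the −x side: disc centre at top (237.8,187.2), scene (366.8,229.8). Check height and that nothing moved.

```bash
python3 -c "
from h import *
print(tri((366.8,229.8),(237.8,187.2)))
a=np.radians(YAW);e=P-.064*np.array([np.cos(a),np.sin(a),0]);print('expected',e)
t0,t5=[cv2.imread(f'pics/{n}.png') for n in('top0','top5')]
for n,q in (('base corner R',(251,179)),('base corner B',(240,213)),('square',(345,200)),('fig_b',(293,150)),('fig_a',(299,242)),('fig_c',(157,272)),('tree',(335,140)),('bench',(257,139)),('pot',(440,250)),('brush',(420,180))):
    x,y=q;k=6 if 'base' in n else 14; tm=t0[y-k:y+k,x-k:x+k]; r=cv2.matchTemplate(t5[y-k-6:y+k+6,x-k-6:x+k+6],tm,cv2.TM_CCOEFF_NORMED); _,m,_,l=cv2.minMaxLoc(r); print(n,round(m,3),l[0]-6,l[1]-6)
"
```

```text
(array([0.58496979, 0.16441888, 0.11993974]), np.float64(0.0017748189732755936))
expected [0.58682302 0.16463554 0.12      ]
base corner R 0.565 5 -2
base corner B 0.998 0 0
square 0.978 0 0
fig_b 0.959 0 0
fig_a 0.929 0 0
fig_c 0.025 6 6
tree 0.994 0 0
bench 0.998 0 0
pot 0.942 0 0
brush 0.966 0 0
```

```bash
python3 -c "
from h import *
a,b=[cv2.imread(f'pics/{n}.png') for n in('scene0','scene5')]
for n,(x,y) in dict(fig_c=(499,256),base=(375,305),baseL=(345,271)).items():
    k=12 if n=='fig_c' else 7
    r=cv2.matchTemplate(b[y-k-6:y+k+6,x-k-6:x+k+6],a[y-k:y+k,x-k:x+k],cv2.TM_CCOEFF_NORMED); print(n,cv2.minMaxLoc(r)[1::2])
cv2.imwrite('pics/s5.png',b)
"
```

```text
fig_c (0.5609291195869446, (6, 6))
base (0.9332970976829529, (6, 6))
baseL (0.9941555261611938, (6, 6))
```

View pics/s5.png

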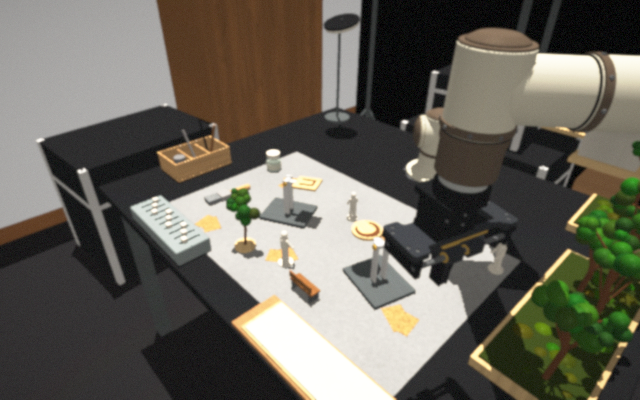

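Figure_c stands in place at (499,258), partly shaded; everything else is unchanged, the gripper is clear.

```bash
python3 -c "
from h import *
print(job_done())"
```

```text
the job is handed in; nothing more can be done
None
```

I pushed the round paddle over its pivot with the closed fingertips, and it now lies level against its stop, moon face up. I carried the rim up from outside, pushed it past upright, and pressed it down on the moon face until the force rose to about 11 N. I then lifted the arm away and handed the job in at about 10.5 s.

- **Paddle:** the disc centre measured (0.585, 0.164, 0.120) m, against (0.587, 0.165, 0.120) m expected for a level paddle.
- **Round stand:** no shift at the corners still visible. The check on one corner in the top view failed (score 0.57) because the disc now covers it.
- **Other objects:** the square marker, `figure_a`, `figure_b`, tree, bench, pot and brush showed no shift.
- **`figure_c`:** the arm hid it in the top view, so that check failed (score 0.03). The scene view gave a weak match (0.56) with no shift, and by eye it was still standing in its place, partly shaded by the gripper.
- **Arm:** at hand-in the fingertips were about 0.27 m above the table, with under 1 N on the tool.

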